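# Load the sensor module and hold up the demo carrier

### The arm

A 6-joint arm with a two-finger parallel gripper is mounted at the origin on the work surface. World frame = base frame: x ahead of the robot, y to its left, z up, the work surface at z = 0. Lengths are in mm, angles in degrees, forces in N, time in s.
With the tool pointing down it reaches from about 300 to 850 mm from the base axis. Payload 4.2 kg.
Tool frame: the origin (TCP) lies on the mounting face of the last link; the fingertips stand 191 mm ahead of it and the grasp point (between the pads) lies 172 mm ahead of it; z points along the fingers, y is the direction in which the jaws open and shut (so a half turn about z gives the same grasp; the last joint's range is limited). The gripper opens to 91 mm and grips with 3 to 60 N. Pads are 32 mm wide; open, the fingers measure 118 mm over their backs; the gripper's body (76 mm by 178 mm) begins 60 mm behind the grasp point.
Start: joints at [63.827, 18.312, 89.639, -0, 72.044, -1.146], TCP at [243.246, 521.013, 404.776] pointing down, gripper open.
Joint ranges: [-177.97, 177.97], [-48.28, 115.42], [12.27, 149.76], [-77.06, 257.06], [2.81, 150.46], [-146.56, 146.56]. Speed limits (degrees/s): [147.25, 147.25, 180, 180, 180, 180].

### API

Orientations are given as [roll, pitch, yaw] about the fixed x, y, z axes, in that order (R = Rz(yaw) Ry(pitch) Rx(roll)).
In Python, from workcell import env gives the robot as it stands.
- The arm moves only by the shell command python3 -m handwheel 'ROWS' [FORCE]. ROWS is JSON, a list of rows, each an object with "gripper": the opening in per cent of the stroke, from 0 (shut) to 100 (fully open); "travel": the shift along the tool's x, y, z in m, a list of three; "twist": the turn about the tool's z in rad. In form: [{"gripper": gripper, "travel": [x, y, z], "twist": twist}, ...]. A call has 1 to 5 rows; each row shifts and turns the commanded pose from where the row before left it, along the tool's axes as they then stand; what a row does not reach is not made up. A row lasts 1/12 s, in which the tool goes at most 41.7 mm and 7.16 degrees, less where a joint would pass 70% of its speed; a pose out of reach is approached as far as the arm can. A call with a gripper value outside its range is refused whole. The fingers move at their own pace and stop on an object; FORCE is the grip in N (left out, the last holds). Time passes only in rows, so rows that do not move let the fingers close. It gives the time, the measured TCP pose, the force and the opening at its end, in the units of the state.
- env.state(): the state, without advancing time (a new reading comes with each control period).
- env.grab_frame(name): name is "scene" or "top" or "wrist"; returns a dict with "frame" (420x560x3 uint8, red, green, blue), "intrinsics" (3x3 intrinsics, pixels), "k1" (the pictures are not rectified: a ray, as slopes to the right and down, at radius r is drawn at 1 + k1 r^2 times it, then the intrinsics apply), "extrinsics" (4x4, takes a point from camera to world coordinates). Camera axes: x right, y down, z forward; pixel columns grow to the right and rows downward; lengths in mm; the calibration is good to about 2 mm. A picture is of the moment at which its call begins. There is no depth.
- env.job_done(): hands the job in, once; it reports no verdict.
Trained networks look in the newest picture that a camera, given by its name, has taken for a name from the list of things; names that differ only in an ending like _2 or _b are one class to them, and where a whole thing is asked for, a point or a joint stands for the part that bears it (a point fixed in the world has none). Each returns a list of dicts, best first, with "confidence" (0 to 1); they miss things now and then, are a little off and sometimes report something else, mostly with a low value. They report only what shows in the picture. A call takes as long as a camera call. They do not tell look-alikes from the thing itself.
- env.trace(camera, thing): "pixels" (420x560 bool, what is visible of it) and "uv" ([column, row] in pixels, amid what is visible of it).
- env.pinpoint(camera, thing): "uv" ([column, row] in pixels: a listed point, or the origin of a listed thing).
The state is a dict: "time_s": time; "qpos": joint angles; "qvel": joint speeds; "effort": joint torques, N m; "ee_pos": TCP position; "ee_rot": TCP orientation; "force": force on the tool from outside, world axes, zero at the start; "torque": the same for the moment, N m; "gripper_width": finger opening in mm.
Only numpy, scipy, OpenCV 4.12 (cv2) and the standard library are available. Lean on these libraries where they do the work, as an engineer would, in place of code of your own. Each camera call takes 0.05 s, during which the arm holds its last target. There are 200 camera calls.

### The job

Set the round-ended sensor module into the empty pocket of the demo carrier, window face up and fully down on the pocket floor; lower it in rather than dropping it. Then take the carrier by its bar handle, lift it off the bench until it is about 10 cm clear, level all the way with the module still seated, and finish while holding it there level and still, ready for a colleague to take: do not put it down or let go. Leave the mug, the meter and the power adapter where they are.

Things in the scene. Friction and masses are not known exactly. Their poses are not given: they have to be found in the camera images.
- module_center (a point): Loose sensor module, grey plastic, about 0.1 kg: oblong with round ends (a stadium seen from above), 76 mm long (its x), 36 mm wide (its y), 32 mm high (its z), with a tapered foot (lowest 6 mm) and a round glass window 24 mm across in its top face. It starts lying on the bench window up, left or right of the carrier, at any yaw. This point is its centre, 16 mm above its underside; z points out of the window face. Either end may go to either end of the pocket.
- pocket_floor (a point): Centre of the floor of the carrier's pocket, 6 mm above the carrier's underside and 70 mm along carrier +x from its middle; axes as the carrier's. The pocket is 82 mm (x) by 42 mm (y) inside with black walls 4 mm thick and 9 mm high at its two ends and four corners; the middle 46 mm of each long side is open for fingers, down to the 6 mm plate.
- handle_grip (a point): Centre of the carrier's bar handle, 73 mm above the carrier's underside, over the middle of its plate; axes as the carrier's. The black bar is 106 mm long (y), 20 mm thick (x), 22 mm high (z, top at 84 mm), on two posts at 45 mm either side in y, open between them. With the module loaded, the balance point lies within about 15 mm of straight below this point.
- carrier: Loose demo carrier: grey plate 240 mm (x) by 120 mm (y), 6 mm thick, 0.4 to 0.63 kg, bar handle across its middle, pocket at its +x end, a fixed white battery box 66 x 50 mm, top at 34 mm, at its -x end (centre x = -70 mm). Origin at the centre of its underside, z up. It starts flat on the bench at any yaw.
- module: The same sensor module; origin at the centre of its underside, axes as above.
- adapter: Bystander: black square-cornered power adapter, 85 x 50 x 30 mm, paper label on top, lying on the other side of the carrier from the module. Origin under its centre.
- mug: Bystander: white mug, 80 mm across and 90 mm high, far left. Origin under its centre.
- meter: Bystander: hand-held meter, 160 x 80 x 36 mm, lying far right. Origin under its centre.
There are look-alikes about, which are no part of the job. Leave any brown, green or pink look-alike of the module alone.

How it is judged (in metres and radians):
On the way, in this order (a step that is already met when the one before it is completed fails the run):
1. the module is seated in the pocket, window up, and released, with the carrier standing flat on the bench (x of module_center in the frame of pocket_floor between -0.006 and 0.006 m and y of module_center in the frame of pocket_floor between -0.006 and 0.006 m and z of module_center in the frame of pocket_floor between 0.012 and 0.019 m and angle between the x axis of module_center and the x axis of pocket_floor, either way round below 0.12 rad and angle between module_center's own z axis and vertical below 0.14 rad and contact force between module and the fingers below 0.2 N and height (world z) of carrier below 0.006 m and angle between carrier's own z axis and vertical below 0.05 rad), for 0.3 s.
2. the carrier is held up level by its handle, the module seated (x of module_center in the frame of pocket_floor between -0.006 and 0.006 m and y of module_center in the frame of pocket_floor between -0.006 and 0.006 m and z of module_center in the frame of pocket_floor between 0.012 and 0.019 m and angle between the x axis of module_center and the x axis of pocket_floor, either way round below 0.12 rad and angle between module_center's own z axis and vertical below 0.14 rad and contact force between module and the fingers below 0.2 N and height (world z) of carrier between 0.07 and 0.18 m and angle between carrier's own z axis and vertical below 0.12 rad and contact force between carrier and the fingers above 2 N and distance between the grasp point and handle_grip below 0.05 m), for 0.3 s.
At the end, for the whole second after the job is handed in: Fingers hold the carrier within 50 mm of the bar's centre, 70 to 180 mm above the bench, within 0.12 rad of level, still (0.03 m/s, 0.15 rad/s), clear of bystanders; the untouched module sits window up within 6 mm of pocket centre each way, 3 mm of its floor, 0.12 rad of its axis, 0.14 rad of level (all of step 2 and linear speed of carrier below 0.03 m/s and angular speed of carrier below 0.15 rad/s and contact force between carrier and adapter below 0.2 N and contact force between carrier and mug below 0.2 N and contact force between carrier and meter below 0.2 N); the arm keeps its last pose, push and grip.
It fails at once if a bystander is moved by more than 30 mm (distance of any of adapter, mug, meter from where it was at the start of the episode above 0.03 m).
It fails at once if the carrier is tipped by more than 0.25 rad (angle between carrier's own z axis and vertical above 0.25 rad).
It fails at once if the module is let go over the pocket more than 20 mm above its seat (contact force between module and the fingers below 0.02 N and horizontal distance between module_center and pocket_floor below 0.05 m and z of module_center in the frame of pocket_floor above 0.036 m).
It also fails if it takes over 64 s, if anything falls off the work surface, if the arm or the gripper's body presses on something with over 40 N, if the wrist force passes 120 N, or if a joint passes its speed limit or range.

## Working session

There is one attempt and no reset: what is moved stays moved. The work goes in short steps, Python scripts to look and compute and a shell command to move; the robot and the scene stay as the last step left them, time stands still between calls to the robot, and variables do not carry over. Pictures are saved under pics/ and viewed, about 8 in all and at most 12, crops included, and the job is handed in when it is done.

```bash
mkdir -p pics; cat > h.py <<'E'
import numpy as np, cv2
from workcell import env
from scipy.spatial.transform import Rotation as R
def ray(f,uv):
    K=np.array(f["intrinsics"]);k=f["k1"]
    d=np.array([(uv[0]-K[0,2])/K[0,0],(uv[1]-K[1,2])/K[1,1]]);s=d.copy()
    for _ in range(20): s=d/(1+k*(s@s))
    E=np.array(f["extrinsics"]);return E[:3,3],E[:3,:3]@np.array([s[0],s[1],1])
def at(f,uv,z):
    o,d=ray(f,uv);return o+d*(z-o[2])/d[2]
def proj(f,p):
    E=np.array(f["extrinsics"]);c=E[:3,:3].T@(np.array(p,float)-E[:3,3]);s=c[:2]/c[2];s=s*(1+f["k1"]*(s@s))
    K=np.array(f["intrinsics"]);return K[:2,:2]@s+K[:2,2]
def save(f,n,box=None,sc=1):
    im=f["frame"][...,::-1]
    if box: im=im[box[1]:box[3],box[0]:box[2]]
    cv2.imwrite("pics/"+n,cv2.resize(im,None,fx=sc,fy=sc,interpolation=cv2.INTER_CUBIC))
def outline(f,mask,z):
    m=mask.astype(np.uint8);c=max(cv2.findContours(m,cv2.RETR_EXTERNAL,cv2.CHAIN_APPROX_NONE)[0],key=cv2.contourArea)[:,0]
    P=np.array([at(f,p,z)[:2] for p in c],np.float32);return cv2.minAreaRect(P)
E
python3 - <<'E'
from h import *
s=env.state();print({k:np.round(s[k],2) for k in s})
H=dict(module_center=16,pocket_floor=6,handle_grip=73,carrier=0,module=0,adapter=0,mug=0,meter=0)
for c in("top","scene"):
    f=env.grab_frame(c);save(f,c+"0.png",sc=1.4);print(c,np.round(f["extrinsics"],2).tolist())
    for n,z in H.items():
        for r in env.pinpoint(c,n): print(n,round(r["confidence"],2),np.round(r["uv"]),np.round(at(f,r["uv"],z)))
E
```

```text
{'time_s': np.float64(0.0), 'qpos': array([63.82, 18.35, 89.71,  0.  , 72.04, -1.15]), 'qvel': array([-0.06,  0.01, -0.04, -0.01,  0.13, -0.01]), 'effort': array([  0.  , -41.25, -23.2 ,   0.07,   0.05,  -0.  ]), 'ee_pos': array([243.2 , 520.85, 403.92]), 'ee_rot': array([-179.9 ,   -0.  ,  154.97]), 'force': array([ 0.32, -0.44, -0.54]), 'torque': array([-0.01, -0.  ,  0.05]), 'gripper_width': np.float64(91.34)}
top [[0.02, -0.99, 0.16, 359.53], [-1.0, -0.02, 0.01, 18.61], [-0.0, -0.16, -0.99, 1104.37], [0.0, 0.0, 0.0, 1.0]]
module_center 0.77 [179. 293.] [315. 285.  16.]
module_center 0.65 [140. 251.] [429. 404.  16.]
module_center 0.61 [179. 250.] [434. 293.  16.]
module_center 0.55 [215. 272.] [375. 187.  16.]
pocket_floor 0.91 [310. 233.] [491. -84.   6.]
pocket_floor 0.74 [392. 241.] [ 473. -321.    6.]
pocket_floor 0.22 [185. 152.] [729. 295.   6.]
handle_grip 0.74 [294. 216.] [530. -34.  73.]
carrier 0.75 [294. 216.] [542. -36.   0.]
module 0.9 [189. 208.] [560. 273.   0.]
module 0.84 [182. 294.] [312. 280.   0.]
module 0.83 [216. 276.] [364. 187.   0.]
module 0.65 [142. 253.
[... 532 characters left out ...]
 16.]
module_center 0.67 [386. 223.] [425. 305.  16.]
module_center 0.32 [262. 208.] [500. -46.  16.]
pocket_floor 0.68 [256. 204.] [489. -72.   6.]
handle_grip 0.96 [262. 205.] [533. -30.  73.]
handle_grip 0.67 [258. 203.] [530. -44.  73.]
handle_grip 0.53 [268. 218.] [568.   0.  73.]
carrier 0.88 [265. 220.] [528. -26.   0.]
module 0.9 [385. 195.] [311. 275.   0.]
module 0.77 [386. 228.] [429. 308.   0.]
module 0.71 [359. 258.] [555. 265.   0.]
module 0.61 [422. 240.] [431. 410.   0.]
module 0.54 [351. 203.] [377. 187.   0.]
adapter 0.77 [185. 179.] [ 470. -316.    0.]
adapter 0.67 [382. 226.] [426. 296.   0.]
mug 0.75 [357. 317.] [726. 309.   0.]
meter 0.63 [157. 243.] [ 714. -277.    0.]
```

View pics/top0.png

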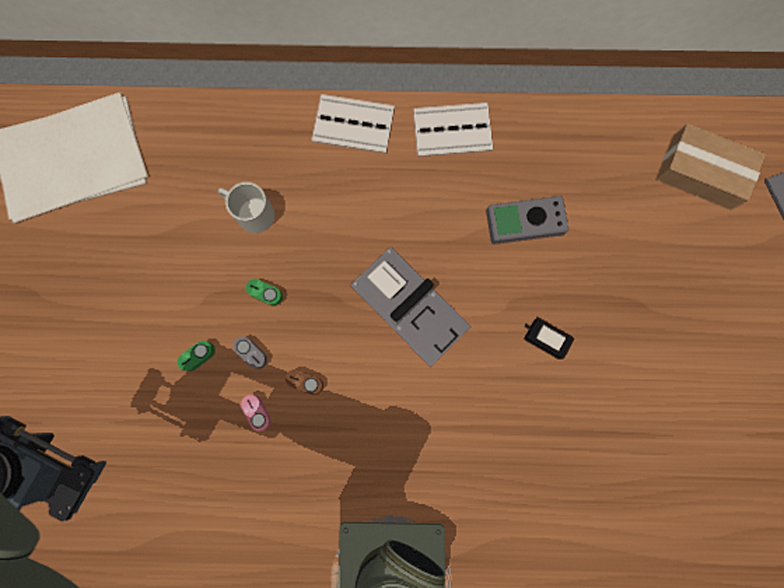

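```bash
python3 - <<'E'
from h import *
f=env.grab_frame("scene");save(f,"scene_crop.png",(310,160,460,300),5)
f=env.grab_frame("top")
for n,z in(("module",30),("carrier",6)):
    for r in env.trace("top",n): print(n,round(r["confidence"],2),np.round(r["uv"]),r["pixels"].sum(),[np.round(v) for v in outline(f,r["pixels"],z)],f["frame"][r["pixels"]].mean(0).round())
E
```

```text
module 0.85 [191. 207.] 325 [array([553., 269.]), array([80., 37.]), np.float64(65.0)] [ 74. 121.  78.]
module 0.82 [177. 250.] 315 [array([428., 290.]), array([75., 37.]), np.float64(47.0)] [110. 106. 105.]
module 0.68 [217. 274.] 307 [array([372., 178.]), array([75., 35.]), np.float64(73.0)] [110.  84.  66.]
module 0.63 [180. 294.] 324 [array([312., 270.]), array([71., 39.]), np.float64(30.0)] [149. 109. 117.]
module 0.6 [138. 251.] 340 [array([420., 398.]), array([39., 77.]), np.float64(43.0)] [57. 95. 62.]
carrier 0.89 [294. 220.] 3206 [array([537., -35.]), array([235., 125.]), np.float64(45.0)] [115. 110. 108.]
```

View pics/scene_crop.png

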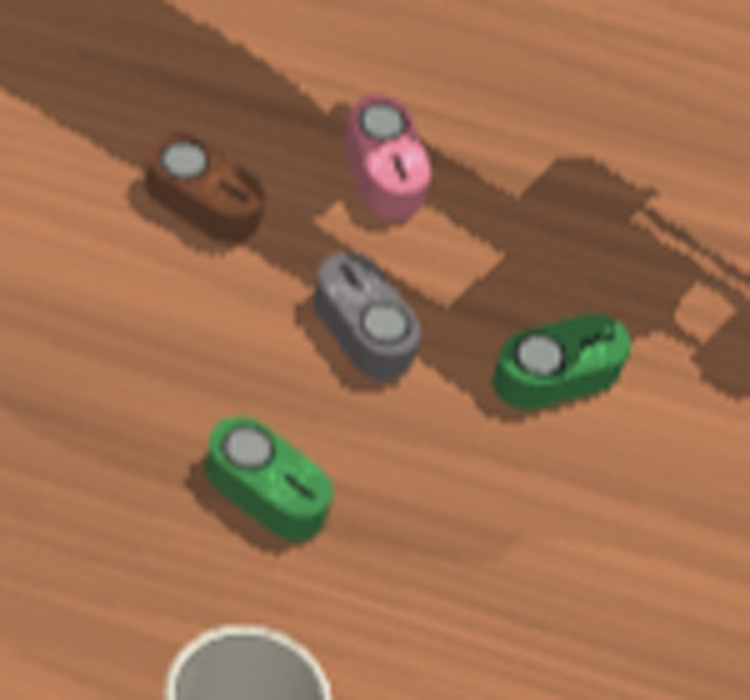

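The scene crop shows five modules of this shape. In top-camera pixels they are green (189,208), green (140,252), brown (216,272), pink (181,294) and grey (179,251). The grey one (crop 367,317; scene 386,223) matches the description, so I'm taking it. It lies near (430,292) mm, yaw about 47°. The carrier's pocket end points towards −135°.

```bash

python3 -m handwheel '[{"gripper":100,"travel":[-0.0266,-0.01275,0.005],"twist":0},{"gripper":100,"travel":[-0.0266,-0.01275,0.005],"twist":0},{"gripper":100,"travel":[-0.0266,-0.01275,0.005],"twist":0},{"gripper":100,"travel":[-0.0266,-0.01275,0.005],"twist":0},{"gripper":100,"travel":[-0.0266,-0.01275,0.005],"twist":0}]' 20
python3 -m handwheel '[{"gripper":100,"travel":[-0.0266,-0.01275,0.005],"twist":0},{"gripper":100,"travel":[-0.0266,-0.01275,0.005],"twist":0},{"gripper":100,"travel":[-0.0266,-0.01275,0.005],"twist":0},{"gripper":100,"travel":[-0.0266,-0.01275,0.005],"twist":0},{"gripper":100,"travel":[-0.0266,-0.01275,0.005],"twist":0}]'
python3 -m handwheel '[{"gripper":100,"travel":[0,0,0],"twist":0.118},{"gripper":100,"travel":[0,0,0],"twist":0.118},{"gripper":100,"travel":[0,0,0],"twist":0.118},{"gripper":100,"travel":[0,0,0],"twist":0.118},{"gripper":100,"travel":[0,0,0],"twist":0.118}]'
python3 -m handwheel '[{"gripper":100,"travel":[0,0,0],"twist":0.118},{"gripper":100,"travel":[0,0,0],"twist":0.118},{"gripper":100,"travel":[0,0,0],"twist":0.118},{"gripper":100,"travel":[0,0,0],"twist":0.118},{"gripper":100,"travel":[0,0,0],"twist":0.118}]'
python3 -m handwheel '[{"gripper":100,"travel":[0,0,0],"twist":0.118},{"gripper":100,"travel":[0,0,0],"twist":0.118},{"gripper":100,"travel":[0,0,0],"twist":0.118},{"gripper":100,"travel":[0,0,0],"twist":0.118},{"gripper":100,"travel":[0,0,0],"twist":0.118}]'
python3 -m handwheel '[{"gripper":100,"travel":[0,0,0],"twist":0.118},{"gripper":100,"travel":[0,0,0],"twist":0}]'
cat >> h.py <<'E'
def go(x,y,z,yaw):
    """shift (m) and twist (rad) still to do: travel first along present tool axes, then twist"""
    s=env.state();r=R.from_euler("xyz",s["ee_rot"],degrees=True)
    d=r.inv().apply(np.array([x,y,z])-s["ee_pos"])/1000
    print("tcp",np.round(s["ee_pos"],1),np.round(s["ee_rot"],2),"travel",np.round(d,4),"twist",round(float(np.radians((s["ee_rot"][2]-yaw+180)%360-180)),4),"t",s["time_s"])
E
python3 - <<'E'
from h import *
f=env.grab_frame("wrist");save(f,"w1.png",sc=1.4);print(np.round(f["extrinsics"],2).tolist(),np.round(f["intrinsics"]).tolist())
for r in env.pinpoint("wrist","module_center"): print(round(r["confidence"],2),np.round(r["uv"]),np.round(at(f,r["uv"],16),1))
for r in env.trace("wrist","module"): print(round(r["confidence"],2),np.round(r["uv"]),[np.round(v,1) for v in outline(f,r["pixels"],26)],f["frame"][r["pixels"]].mean(0).round())
E
```

```text
time_s: 1.52
ee_pos: [337.4, 405.9, 379.7]
ee_rot: [180.0, 0.0, 155.0]
force: [0.7, -0.2, -0.8]
gripper_width: 91.0
time_s: 1.93
ee_pos: [431.1, 291.7, 354.7]
ee_rot: [180.0, 0.0, 155.0]
force: [-0.6, 0.6, 0.6]
gripper_width: 91.5
time_s: 2.35
ee_pos: [430.5, 292.8, 354.8]
ee_rot: [180.0, -0.0, 120.8]
force: [-0.0, -0.1, -0.2]
gripper_width: 91.1
time_s: 2.77
ee_pos: [430.3, 293.0, 354.8]
ee_rot: [180.0, -0.0, 87.0]
force: [0.2, 0.2, 0.7]
gripper_width: 91.2
time_s: 3.18
ee_pos: [430.4, 293.0, 354.8]
ee_rot: [180.0, -0.0, 53.2]
force: [1.0, 0.0, -0.1]
gripper_width: 91.5
time_s: 3.35
ee_pos: [430.3, 293.0, 354.8]
ee_rot: [-180.0, -0.0, 46.7]
force: [-0.7, -0.1, -0.3]
gripper_width: 91.0
[[0.73, -0.66, -0.2, 487.3], [-0.69, -0.69, -0.21, 353.04], [0.0, 0.29, -0.96, 334.9], [0.0, 0.0, 0.0, 1.0]] [[303.0, 0.0, 277.0], [0.0, 303.0, 213.0], [0.0, 0.0, 1.0]]
0.94 [306. 299.] [370.3 178.7  16. ]
0.92 [276. 202.] [426.8 291.3  16. ]
0.83 [195. 126.] [422.8 405.1  16. ]
0.68 [377. 132.] [552.9 274.3  16. ]
0.68 [211. 276.] [310.1 279.   16. ]
0.54 [279. 196.] [433.8 293.8  16. ]
0.97 [217. 268.] [array([325.8, 279.8]), array([64.4, 32.9]), np.float64(39.6)] [216. 141. 165.]
0.93 [379. 132.] [array([552.9, 272.1]), array([76.8, 42.4]), np.float64(65.4)] [ 62. 180.  82.]
0.75 [190. 131.] [array([420.4, 402.4]), array([37.3, 80.7]), np.float64(40.5)] [ 91. 205. 108.]
0.73 [277. 201.] [array([428.8, 293.3]), array([78.7, 36.9]), np.float64(45.2)] [138. 133. 130.]
0.6 [305. 283.] [array([388.8, 203.6]), array([36.4, 41.9]), np.float64(43.5)] [129.  69.  30.]
```

View pics/w1.png

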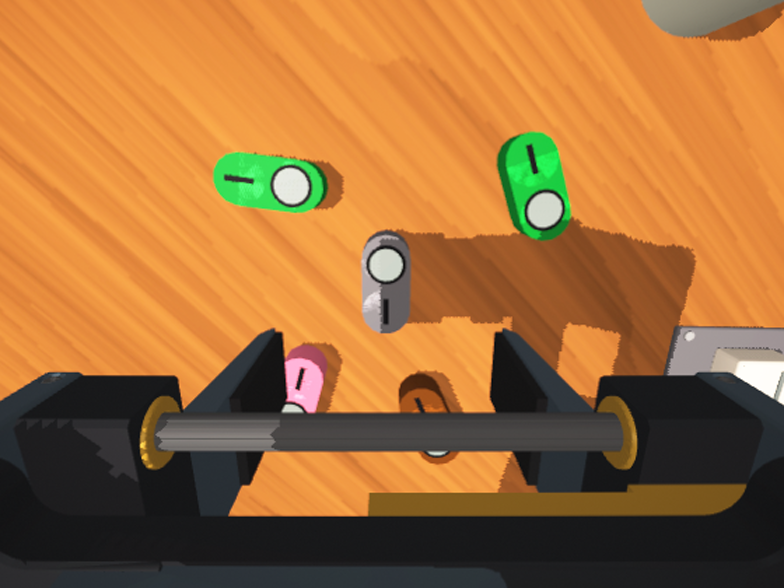

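The picture shows the grey module centred at about (277,201) px, parallel to the fingers and clear of the green, pink and brown look-alikes. I'll descend and grip it.

```bash

python3 -m handwheel '[{"gripper":100,"travel":[-0.0016,-0.001,0.0196],"twist":0},{"gripper":100,"travel":[0,0,0.0196],"twist":0},{"gripper":100,"travel":[0,0,0.0196],"twist":0},{"gripper":100,"travel":[0,0,0.0196],"twist":0},{"gripper":100,"travel":[0,0,0.0196],"twist":0}]' 20
python3 -m handwheel '[{"gripper":100,"travel":[0,0,0.0196],"twist":0},{"gripper":100,"travel":[0,0,0.0196],"twist":0},{"gripper":100,"travel":[0,0,0.0196],"twist":0},{"gripper":100,"travel":[0,0,0],"twist":0},{"gripper":70,"travel":[0,0,0],"twist":0}]'
python3 -m handwheel '[{"gripper":20,"travel":[0,0,0],"twist":0},{"gripper":20,"travel":[0,0,0],"twist":0},{"gripper":20,"travel":[0,0,0],"twist":0},{"gripper":20,"travel":[0,0,0],"twist":0},{"gripper":20,"travel":[0,0,0],"twist":0}]' 20
python3 -m handwheel '[{"gripper":20,"travel":[0,0,0],"twist":0},{"gripper":20,"travel":[0,0,0],"twist":0},{"gripper":20,"travel":[0,0,0],"twist":0},{"gripper":20,"travel":[0,0,0],"twist":0},{"gripper":20,"travel":[0,0,0],"twist":0}]' 20
python3 - <<'E'
from h import *
f=env.grab_frame("wrist");save(f,"w2.png")
for r in env.pinpoint("wrist","module_center"): print(round(r["confidence"],2),np.round(r["uv"]),np.round(at(f,r["uv"],16),1))
for r in env.trace("wrist","module"): print(round(r["confidence"],2),np.round(r["uv"]),[np.round(v,1) for v in outline(f,r["pixels"],32)],f["frame"][r["pixels"]].mean(0).round())
print(env.state()["gripper_width"])
E
```

```text
time_s: 3.92
ee_pos: [428.5, 292.5, 256.1]
ee_rot: [180.0, -0.0, 46.9]
force: [0.4, 0.1, -0.2]
gripper_width: 91.1
time_s: 4.33
ee_pos: [428.4, 292.4, 197.5]
ee_rot: [-180.0, 0.1, 46.9]
force: [-0.6, 0.3, 0.1]
gripper_width: 87.0
time_s: 4.75
ee_pos: [428.6, 292.6, 198.6]
ee_rot: [180.0, -0.1, 46.8]
force: [0.1, -0.2, -0.1]
gripper_width: 54.5
time_s: 5.17
ee_pos: [428.5, 292.5, 198.1]
ee_rot: [-180.0, -0.0, 46.8]
force: [-1.1, -0.4, 1.6]
gripper_width: 35.9
0.93 [118. 134.] [420.2 403.8  16. ]
0.86 [275. 264.] [428.5 294.3  16. ]
0.68 [478. 144.] [553.8 271.8  16. ]
0.96 [487. 141.] [array([548.9, 274.6]), array([76.7, 48.3]), np.float64(65.1)] [ 52. 177.  78.]
0.74 [278. 254.] [array([441.4, 305.3]), array([54.5, 36.1]), np.float64(46.8)] [127. 123. 121.]
0.61 [106. 137.] [array([422.1, 400.4]), array([36.6, 81.9]), np.float64(39.4)] [ 86. 204. 107.]
35.73101058635576
```

View pics/w2.png

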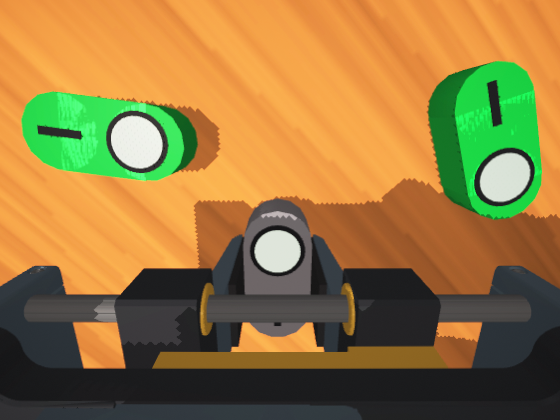

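The grip is on the grey module at 35.8 mm opening, with the module upright between the pads at about (277,265) px. Next I'll lift it, carry it to a viewing pose beside the pocket, and measure there.

```bash

python3 -m handwheel '[{"gripper":20,"travel":[0,0,-0.015],"twist":0},{"gripper":20,"travel":[0,0,-0.03],"twist":0},{"gripper":20,"travel":[0,0,-0.03],"twist":0},{"gripper":20,"travel":[0,0,-0.03],"twist":0},{"gripper":20,"travel":[0,0,-0.03],"twist":0}]' 
python3 -m handwheel '[{"gripper":20,"travel":[-0.0214,0.0213,-0.015],"twist":0},{"gripper":20,"travel":[-0.0214,0.0213,0],"twist":0},{"gripper":20,"travel":[-0.0214,0.0213,0],"twist":0},{"gripper":20,"travel":[-0.0214,0.0213,0],"twist":0},{"gripper":20,"travel":[-0.0214,0.0213,0],"twist":0}]'
python3 -m handwheel '[{"gripper":20,"travel":[-0.0214,0.0213,0],"twist":0},{"gripper":20,"travel":[-0.0214,0.0213,0],"twist":0},{"gripper":20,"travel":[-0.0214,0.0213,0],"twist":0},{"gripper":20,"travel":[-0.0214,0.0213,0],"twist":0},{"gripper":20,"travel":[-0.0214,0.0213,0],"twist":0}]'
python3 -m handwheel '[{"gripper":20,"travel":[-0.0214,0.0213,0],"twist":0},{"gripper":20,"travel":[-0.0214,0.0213,0],"twist":0},{"gripper":20,"travel":[-0.0214,0.0213,0],"twist":0},{"gripper":20,"travel":[-0.0214,0.0213,0],"twist":0},{"gripper":20,"travel":[0,0,0],"twist":0}]'
python3 - <<'E'
from h import *
f=env.grab_frame("wrist");save(f,"w3.png",sc=1.4);s=env.state();print(s["ee_pos"],s["ee_rot"],s["gripper_width"])
for n,z in(("pocket_floor",6),("handle_grip",73),("carrier",0)):
  for r in env.pinpoint("wrist",n): print(n,round(r["confidence"],2),np.round(r["uv"]),np.round(at(f,r["uv"],z),1))
for r in env.trace("wrist","carrier"): print(round(r["confidence"],2),np.round(r["uv"]),[np.round(v,1) for v in outline(f,r["pixels"],6)])
E
```

```text
time_s: 5.73
ee_pos: [428.3, 292.3, 333.9]
ee_rot: [-180.0, 0.1, 46.8]
force: [0.6, 0.5, -1.5]
gripper_width: 35.7
time_s: 6.15
ee_pos: [432.5, 140.2, 347.8]
ee_rot: [-180.0, 0.0, 46.8]
force: [0.7, -0.6, -1.6]
gripper_width: 35.9
time_s: 6.57
ee_pos: [436.9, -10.8, 347.7]
ee_rot: [-180.0, 0.0, 46.8]
force: [0.4, -0.6, -1.1]
gripper_width: 35.8
time_s: 6.98
ee_pos: [441.0, -133.9, 347.7]
ee_rot: [179.9, 0.1, 46.6]
force: [0.6, 0.8, -1.0]
gripper_width: 35.9
[ 440.74816214 -132.08061183  347.56515167] [-1.79995327e+02  1.58179346e-02  4.65610576e+01] 36.32157063334209
pocket_floor 0.67 [272. 132.] [486.1 -80.9   6. ]
handle_grip 0.57 [272.  42.] [533.6 -31.5  73. ]
carrier 0.65 [275.  61.] [534.9 -33.6   0. ]
0.65 [274.  84.] [array([509.2, -56.7]), array([168.2, 137.3]), np.float64(46.5)]
```

View pics/w3.png

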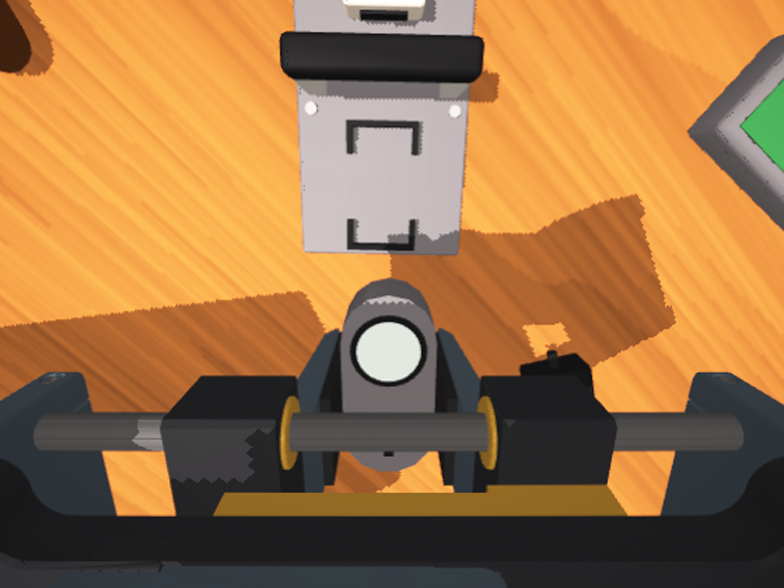

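The picture shows the whole pocket, with its end walls at about (274,88) and (272,176) px and the open middle between them. The module is held upright with its tip at row 200. I'll fit both precisely now.

```bash
python3 - <<'E'
from h import *
from scipy.optimize import minimize
f=env.grab_frame("wrist");s=env.state()
g=cv2.cvtColor(f["frame"],cv2.COLOR_RGB2GRAY)
# pocket
roi=np.zeros_like(g);roi[80:182,240:306]=1
d=((g<60)&(roi>0))
ys,xs=np.nonzero(d);W=np.array([at(f,(x,y),12)[:2] for x,y in zip(xs,ys)],np.float32)
rc=cv2.minAreaRect(W);print("dark rect z12",np.round(rc[0],1),np.round(rc[1],1),round(rc[2],2))
def wallmask(p):
    c,sn=np.cos(p[2]),np.sin(p[2]);m=np.zeros_like(g)
    for sx in(1,-1):
        for (x0,x1,y0,y1) in((41,45,-25,25),(23,45,21,25),(23,45,-25,-21)):
            P=[proj(f,[p[0]+c*x*sx-sn*y,p[1]+sn*x*sx+c*y,z]) for x in(x0,x1) for y in(y0,y1) for z in(6,15)]
            cv2.fillConvexPoly(m,cv2.convexHull((np.array(P,np.float32)*16).round().astype(np.int32)),1,shift=4)
    return m>0
dt=d
def cost(p): m=wallmask(p);return 1-(m&dt).sum()/(m|dt).sum()
best=min((minimize(cost,[rc[0][0],rc[0][1],np.radians(a)],method="Nelder-Mead",options=dict(initial_simplex=np.array([rc[0][0],rc[0][1],np.radians(a)])+np.array([[0,0,0],[4,0,0],[0,4,0],[-2,-2,.03]]))) for a in(45,46,47)),key=lambda r:r.fun)
print("pocket fit",best.x[:2].round(1),np.degrees(best.x[2]).round(2),round(best.fun,2))
# module in hand
yaw=np.radians(s["ee_rot"][2]);X=np.array([np.cos(yaw),np.sin(yaw)]);Y=np.array([np.sin(yaw),-np.cos(yaw)])
t=np.linspace(0,2*np.pi,80,endpoint=False);st=np.array([(np.sign(np.cos(a))*20+18*np.cos(a),18*np.sin(a)) for a in t])
zt=s["ee_pos"][2]-172+6
for a in(-6,-3,0,3,6):
    r=[min(proj(f,[*(s["ee_pos"][:2]+X*(a+u)+Y*v),z])[1] for u,v in st) for z in(zt,zt-26)]
    print("offset",a,"tip rows top/low",np.round(r,1))
for r in env.trace("wrist","module"):
    y,x=np.nonzero(r["pixels"]);print(r["confidence"],y.min(),y.max(),x.min(),x.max())
v=f["frame"].copy();v[wallmask(best.x)^cv2.erode(wallmask(best.x).astype(np.uint8),np.ones((2,2))).astype(bool)]=[255,0,0]
for a,col in((0,(0,0,255)),):
  for z in(zt,zt-26):
    P=np.array([proj(f,[*(s["ee_pos"][:2]+X*(a+u)+Y*v2),z]) for u,v2 in st]);cv2.polylines(v,[P.round().astype(np.int32)],True,col)
save(dict(frame=v),"fit.png",(190,70,370,350),2.1)
E
```

```text
dark rect z12 [485.2 -81.9] [89.4 49.2] 45.55
pocket fit [485.1 -81.9] 46.37 0.32
offset -6 tip rows top/low [223.3 208.9]
offset -3 tip rows top/low [217.7 204. ]
offset 0 tip rows top/low [212.1 199.1]
offset 3 tip rows top/low [206.3 194.1]
offset 6 tip rows top/low [200.5 189. ]
0.57 0 54 0 29
```

View pics/fit.png

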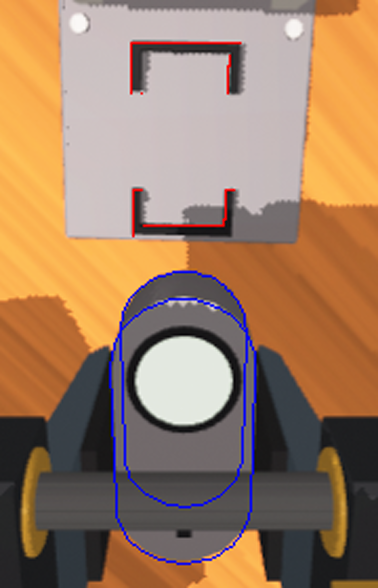

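```bash

python3 -m handwheel '[{"gripper":20,"travel":[0.0223,-0.0008,0.0],"twist":0.01},{"gripper":20,"travel":[0.0223,-0.0008,0.02],"twist":0},{"gripper":20,"travel":[0.0223,-0.0007,0.02],"twist":0},{"gripper":20,"travel":[0,0,0.02],"twist":0},{"gripper":20,"travel":[0,0,0.02],"twist":0}]' 
python3 -m handwheel '[{"gripper":20,"travel":[0,0,0.02],"twist":0},{"gripper":20,"travel":[0,0,0.007],"twist":0},{"gripper":20,"travel":[0,0,0],"twist":0}]' 
python3 - <<'E'
from h import *
f=env.grab_frame("wrist");s=env.state();print(s["ee_pos"],s["ee_rot"],s["force"])
v=f["frame"].copy();X,Y=[np.array(q) for q in((np.cos(np.radians(45.9)),np.sin(np.radians(45.9))),(np.sin(np.radians(45.9)),-np.cos(np.radians(45.9))))]
for p,col in(((485,-82),(255,0,0)),):
    for sx in(1,-1):
        P=np.array([proj(f,[*(np.array(p)+X*u*sx+Y*w),15]) for u,w in((23,-25),(45,-25),(45,25),(23,25))]);cv2.polylines(v,[P.round().astype(np.int32)],False,col)
save(dict(frame=v),"w4.png",(140,100,420,360),2.8)
f=env.grab_frame("top");save(f,"t4.png",(270,170,360,260),7)
E
```

```text
time_s: 7.75
ee_pos: [485.9, -78.2, 267.2]
ee_rot: [180.0, -0.0, 46.4]
force: [0.1, -0.1, -0.7]
gripper_width: 36.0
time_s: 8.0
ee_pos: [484.7, -79.2, 239.5]
ee_rot: [-179.8, 0.1, 46.3]
force: [-0.4, -0.8, -0.6]
gripper_width: 35.7
[485.26293845 -79.45589669 240.71939985] [-1.79937589e+02  3.22003286e-02  4.62829408e+01] [ 0.0938828   0.05153026 -1.42479654]
```

View pics/w4.png

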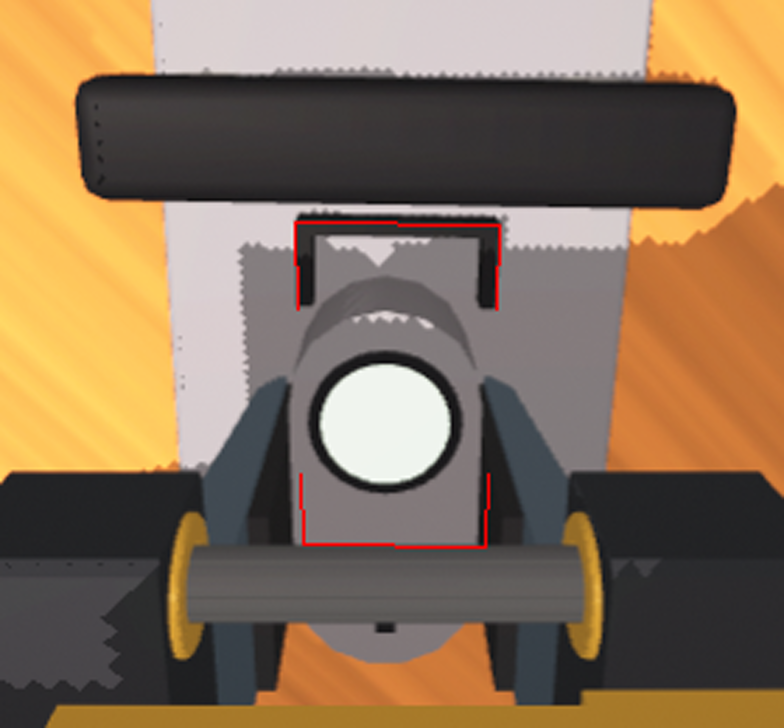

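```bash
python3 - <<'E'
from h import *
f=env.grab_frame("wrist");s=env.state();print(s["ee_pos"],s["ee_rot"]);E=np.array(f["extrinsics"]);print(np.round(E,3).tolist(),np.array(f["intrinsics"])[0])
yaw=np.radians(s["ee_rot"][2]);X=np.array([np.cos(yaw),np.sin(yaw)]);Y=np.array([np.sin(yaw),-np.cos(yaw)]);t=s["ee_pos"][:2]
loc=lambda uvz,z:[round(float(v@(at(f,[140+uvz[0]/2.8,100+uvz[1]/2.8],z)[:2]-t)),1) for v in(X,Y)]
print("window",loc((386,421),s["ee_pos"][2]-166))
for p in((298,217),(500,218),(315,237),(482,237),(298,305),(498,306)): print(p,loc(p,15))
print("module tip top",loc((384,312),s["ee_pos"][2]-166),"low",loc((384,277),s["ee_pos"][2]-192))
for c,z in (("wrist",0),):
  for r in env.pinpoint(c,"pocket_floor")+env.pinpoint(c,"handle_grip"): print(r,[np.round(v@(at(f,r["uv"],zz)[:2]-t),1) for zz in(6,73) for v in(X,Y)])
E
```

```text
[485.78942734 -79.85580236 242.03145204] [ 1.79893975e+02 -7.72333572e-02  4.62493461e+01]
[[0.722, -0.662, -0.203, 543.039], [-0.692, -0.69, -0.213, -20.057], [0.001, 0.294, -0.956, 221.641], [0.0, 0.0, 0.0, 1.0]] [303.1202961    0.         277.12846666]
window [17.4, 0.5]
(298, 217) [44.6, -20.9]
(500, 218) [44.3, 28.8]
(315, 237) [39.6, -16.8]
(482, 237) [39.6, 24.5]
(298, 305) [22.1, -21.6]
(498, 306) [21.8, 29.2]
module tip top [38.7, 0.2] low [38.4, 0.2]
{'uv': [283.2, 153.3], 'confidence': 0.94} [np.float64(60.1), np.float64(4.5), np.float64(67.2), np.float64(3.1)]
```

View pics/t4.png

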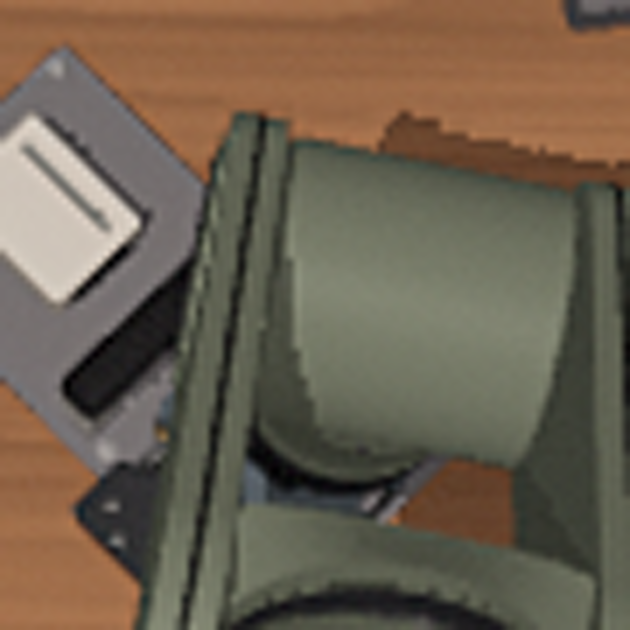

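```bash

python3 -m handwheel '[{"gripper":20,"travel":[-0.0009,0.0032,0.008],"twist":0.008},{"gripper":20,"travel":[0,0,0.007],"twist":0},{"gripper":20,"travel":[0,0,0.007],"twist":0},{"gripper":20,"travel":[0,0,0],"twist":0},{"gripper":20,"travel":[0,0,0],"twist":0}]' 
python3 - <<'E'
from h import *
f=env.grab_frame("wrist");s=env.state();print(s["ee_pos"],s["ee_rot"],s["force"])
save(f,"w5.png",(190,110,370,290),3.3)
f2=env.grab_frame("scene");save(f2,"s5.png",(215,160,315,240),6)
E
```

```text
time_s: 8.67
ee_pos: [486.7, -82.9, 218.2]
ee_rot: [-179.9, 0.1, 45.8]
force: [0.6, -0.6, -1.6]
gripper_width: 35.5
[486.86285822 -82.88997663 218.54781707] [-1.79953612e+02  2.24029164e-02  4.57611116e+01] [-0.05024512  0.83545579 -0.9941914 ]
```

View pics/w5.png

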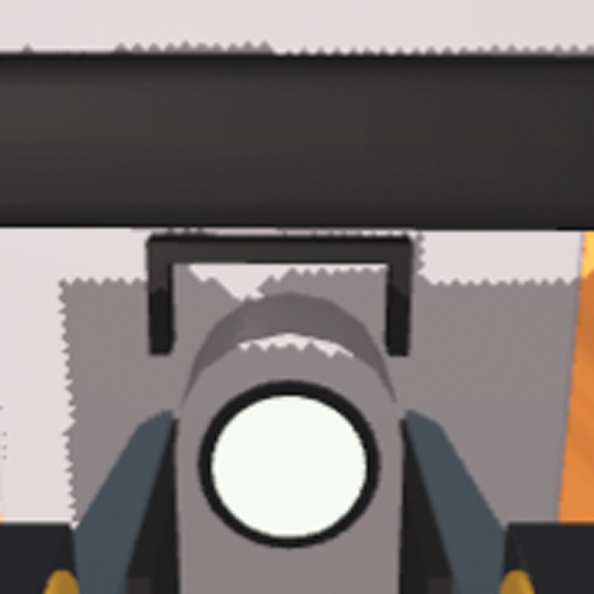

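```bash
python3 - <<'E'
from h import *
f=env.grab_frame("wrist");s=env.state()
yaw=np.radians(s["ee_rot"][2]);X=np.array([np.cos(yaw),np.sin(yaw)]);Y=np.array([np.sin(yaw),-np.cos(yaw)]);t=s["ee_pos"][:2]
loc=lambda u,z:[round(float(v@(at(f,[190+u[0]/3.3,110+u[1]/3.3],z)[:2]-t)),1) for v in(X,Y)]
for p in((147,236),(412,237),(174,263),(387,263),(160,354),(400,354)): print(p,loc(p,15))
z=s["ee_pos"][2]
print("tip top",loc((289,333),z-166),"low",loc((289,293),z-192),"win",loc((289,463),z-166))
E
```

```text
(147, 236) [46.2, -26.0]
(412, 237) [45.9, 23.5]
(174, 263) [41.0, -21.1]
(387, 263) [41.0, 18.9]
(160, 354) [23.0, -24.4]
(400, 354) [23.0, 22.0]
tip top [38.7, 0.4] low [38.3, 0.5] win [17.2, 0.4]
```

```bash

python3 -m handwheel '[{"gripper":20,"travel":[0,-0.0016,0],"twist":0},{"gripper":20,"travel":[0,0,0.003],"twist":0},{"gripper":20,"travel":[0,0,0.003],"twist":0},{"gripper":20,"travel":[0,0,0.002],"twist":0},{"gripper":20,"travel":[0,0,0.002],"twist":0}]' 
python3 -m handwheel '[{"gripper":20,"travel":[0,0,0.002],"twist":0},{"gripper":20,"travel":[0,0,0.001],"twist":0},{"gripper":20,"travel":[0,0,0.001],"twist":0},{"gripper":20,"travel":[0,0,0],"twist":0},{"gripper":20,"travel":[0,0,0],"twist":0}]' 
python3 -c "
from h import *
s=env.state();print(s['ee_pos'],s['ee_rot'],s['force'],s['torque'])
f=env.grab_frame('wrist');save(f,'w6.png',(190,110,370,290),3.3)"
```

```text
time_s: 9.23
ee_pos: [485.7, -81.7, 208.6]
ee_rot: [-180.0, 0.0, 45.8]
force: [-0.6, -0.1, -0.9]
gripper_width: 35.7
time_s: 9.65
ee_pos: [485.8, -81.8, 204.9]
ee_rot: [-180.0, -0.0, 45.8]
force: [-0.3, -0.2, -1.6]
gripper_width: 36.0
[485.81937615 -81.76056641 204.90588902] [-1.79998265e+02 -3.04553869e-03  4.57670424e+01] [-0.27951386 -0.24890799 -1.58871451] [-0.07410005  0.09041939 -0.00370135]
```

View pics/w6.png

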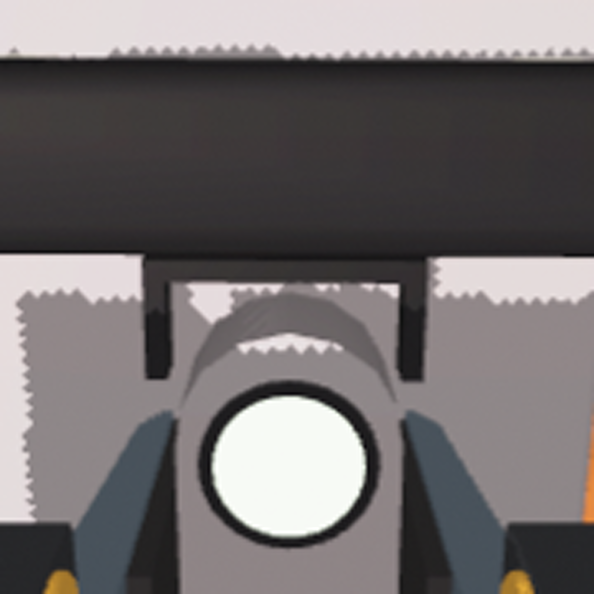

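The module has entered the pocket, sitting between the inner walls at columns 171–399 of the crop with a small gap at the far end. I'll lower the last millimetre and release.

```bash

python3 -m handwheel '[{"gripper":20,"travel":[0,-0.0004,0.0006],"twist":0},{"gripper":20,"travel":[0,0,0.0004],"twist":0},{"gripper":20,"travel":[0,0,0],"twist":0},{"gripper":20,"travel":[0,0,0],"twist":0}]' 
python3 -m handwheel '[{"gripper":55,"travel":[0,0,0],"twist":0},{"gripper":55,"travel":[0,0,0],"twist":0},{"gripper":55,"travel":[0,0,0],"twist":0},{"gripper":55,"travel":[0,0,0],"twist":0},{"gripper":55,"travel":[0,0,0],"twist":0}]' 
python3 -m handwheel '[{"gripper":75,"travel":[0,0,0],"twist":0},{"gripper":75,"travel":[0,0,0],"twist":0},{"gripper":75,"travel":[0,0,0],"twist":0},{"gripper":75,"travel":[0,0,-0.01],"twist":0},{"gripper":75,"travel":[0,0,-0.015],"twist":0}]' 
python3 -m handwheel '[{"gripper":75,"travel":[0,0,-0.025],"twist":0},{"gripper":75,"travel":[0,0,-0.03],"twist":0},{"gripper":75,"travel":[0,0,-0.03],"twist":0},{"gripper":75,"travel":[-0.02,0,-0.02],"twist":0},{"gripper":75,"travel":[-0.02,0,0],"twist":0}]' 
python3 -m handwheel '[{"gripper":75,"travel":[-0.02,0,0],"twist":0},{"gripper":75,"travel":[-0.02,0,0],"twist":0},{"gripper":100,"travel":[0,0,0],"twist":0},{"gripper":100,"travel":[0,0,0],"twist":0}]' 
python3 - <<'E'
from h import *
f=env.grab_frame("wrist");s=env.state();print(s["ee_pos"],s["ee_rot"],s["force"])
for n,z in(("pocket_floor",6),("module_center",22),("handle_grip",73)):
  for r in env.pinpoint("wrist",n): print(n,round(r["confidence"],2),np.round(r["uv"]),np.round(at(f,r["uv"],z),1))
save(f,"w7.png",(130,0,430,300),2)
E
```

```text
time_s: 10.03
ee_pos: [485.5, -81.4, 204.1]
ee_rot: [180.0, -0.0, 45.8]
force: [-0.8, -0.9, 1.4]
gripper_width: 35.7
time_s: 10.45
ee_pos: [485.5, -81.5, 203.9]
ee_rot: [180.0, -0.0, 45.8]
force: [-0.2, 0.1, -1.0]
gripper_width: 50.0
time_s: 10.87
ee_pos: [484.9, -81.3, 228.0]
ee_rot: [-179.8, 0.1, 45.8]
force: [1.0, 0.0, -1.2]
gripper_width: 67.9
time_s: 11.28
ee_pos: [458.8, -110.4, 338.3]
ee_rot: [179.5, -0.3, 45.9]
force: [1.0, -0.4, -0.0]
gripper_width: 68.4
time_s: 11.62
ee_pos: [429.3, -139.1, 334.1]
ee_rot: [180.0, -0.0, 45.7]
force: [0.0, 0.3, -0.3]
gripper_width: 79.1
[ 429.83805626 -138.81482791  334.07156737] [ 1.79974078e+02 -4.73085909e-02  4.57127570e+01] [0.79482504 0.65864664 0.60445418]
module_center 0.67 [275. 123.] [483.9 -81.4  22. ]
handle_grip 0.88 [278.  20.] [534.7 -33.   73. ]
```

View pics/w7.png

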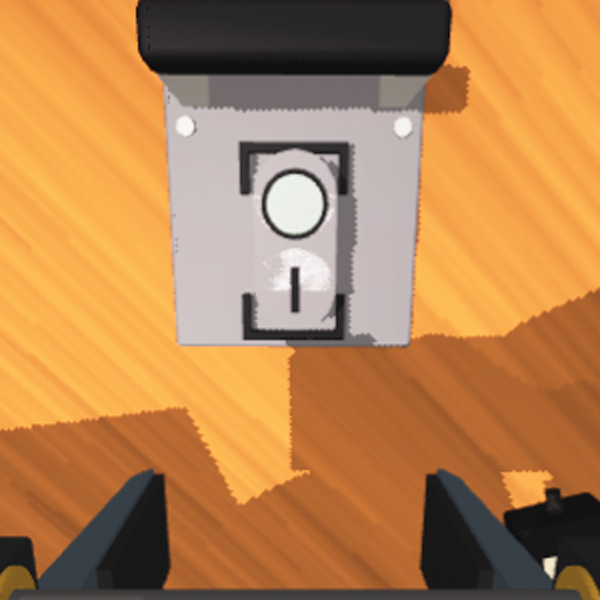

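The module is seated window up between all four pocket corners, centred at about (294,240) in the crop. Next is the handle, near (534,−32) by two estimates, gripped at tool yaw about 135.8°.

```bash

python3 -m handwheel '[{"gripper":100,"travel":[0,0,0],"twist":-0.1123},{"gripper":100,"travel":[0,0,0],"twist":-0.1123},{"gripper":100,"travel":[0,0,0],"twist":-0.1123},{"gripper":100,"travel":[0,0,0],"twist":-0.1123},{"gripper":100,"travel":[0,0,0],"twist":-0.1123}]' 
python3 -m handwheel '[{"gripper":100,"travel":[0,0,0],"twist":-0.1123},{"gripper":100,"travel":[0,0,0],"twist":-0.1123},{"gripper":100,"travel":[0,0,0],"twist":-0.1123},{"gripper":100,"travel":[0,0,0],"twist":-0.1123},{"gripper":100,"travel":[0,0,0],"twist":-0.1123}]' 
python3 -m handwheel '[{"gripper":100,"travel":[0,0,0],"twist":-0.1123},{"gripper":100,"travel":[0,0,0],"twist":-0.1123},{"gripper":100,"travel":[0,0,0],"twist":-0.1123},{"gripper":100,"travel":[0,0,0],"twist":-0.1123},{"gripper":100,"travel":[0,0,0],"twist":0}]' 
python3 -m handwheel '[{"gripper":100,"travel":[0,0.03,0],"twist":0},{"gripper":100,"travel":[0,0.03,0],"twist":0},{"gripper":100,"travel":[0,0.03,0],"twist":0},{"gripper":100,"travel":[0,0.03,0],"twist":0},{"gripper":100,"travel":[0,0.03,0],"twist":0}]' 
python3 -m handwheel '[{"gripper":100,"travel":[0,0,0],"twist":0},{"gripper":100,"travel":[0,0,0],"twist":0}]' 
python3 - <<'E'
from h import *
f=env.grab_frame("wrist");go(534.3,-31.6,245,135.8)
for r in env.pinpoint("wrist","handle_grip"): print(round(r["confidence"],2),np.round(r["uv"]),np.round(at(f,r["uv"],73),1))
save(f,"w8.png",sc=1.4)
E
```

```text
time_s: 12.23
ee_pos: [430.3, -138.3, 333.7]
ee_rot: [-180.0, -0.0, 78.3]
force: [-1.9, 0.5, 0.6]
gripper_width: 91.2
time_s: 12.65
ee_pos: [430.3, -138.3, 333.8]
ee_rot: [180.0, -0.0, 110.5]
force: [0.1, -0.1, 0.3]
gripper_width: 91.4
time_s: 13.07
ee_pos: [430.2, -138.3, 333.8]
ee_rot: [180.0, -0.0, 136.0]
force: [0.8, 0.5, -0.0]
gripper_width: 91.2
time_s: 13.48
ee_pos: [535.3, -29.5, 333.8]
ee_rot: [180.0, -0.0, 135.7]
force: [0.1, -0.9, -0.6]
gripper_width: 91.7
time_s: 13.65
ee_pos: [535.1, -29.8, 333.4]
ee_rot: [-180.0, -0.0, 135.9]
force: [-0.6, -0.8, 0.3]
gripper_width: 91.3
tcp [534.3 -30.6 333.4] [-1.7994e+02 -5.0000e-02  1.3584e+02] travel [-0.0008 -0.0006  0.0884] twist 0.0007 t 13.7
0.89 [278. 224.] [535.1 -29.8  73. ]
```

View pics/w8.png

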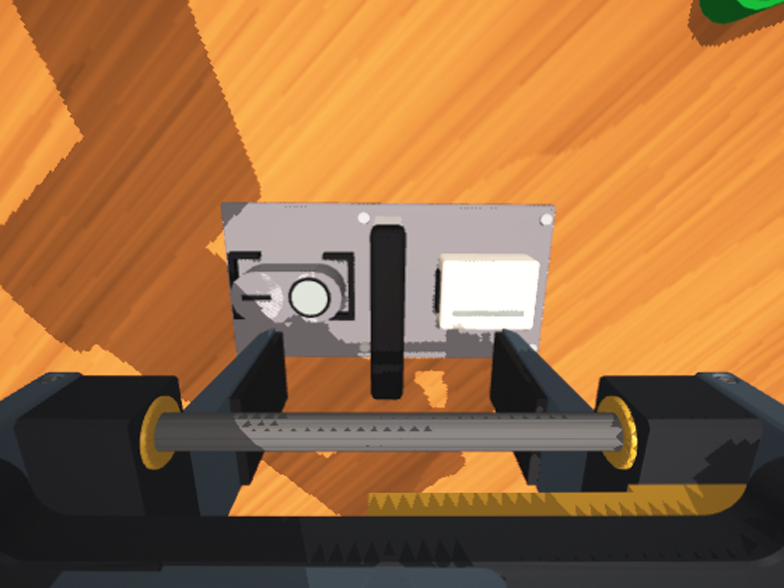

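The bar stands centred and parallel between the fingers at about (277,222) px, and the module is still in its pocket. I'll descend and grip the handle.

```bash

python3 -m handwheel '[{"gripper":100,"travel":[0,0,0.025],"twist":0},{"gripper":100,"travel":[0,0,0.025],"twist":0},{"gripper":100,"travel":[0,0,0.02],"twist":0},{"gripper":100,"travel":[0,0,0.012],"twist":0},{"gripper":100,"travel":[0,0,0.0065],"twist":0}]' 45
python3 -m handwheel '[{"gripper":60,"travel":[0,0,0],"twist":0},{"gripper":45,"travel":[0,0,0],"twist":0},{"gripper":35,"travel":[0,0,0],"twist":0},{"gripper":35,"travel":[0,0,0],"twist":0},{"gripper":35,"travel":[0,0,0],"twist":0}]' 45
python3 -m handwheel '[{"gripper":30,"travel":[0,0,0],"twist":0},{"gripper":27,"travel":[0,0,0],"twist":0},{"gripper":24,"travel":[0,0,0],"twist":0},{"gripper":22,"travel":[0,0,0],"twist":0},{"gripper":20,"travel":[0,0,0],"twist":0}]' 45
python3 -m handwheel '[{"gripper":10,"travel":[0,0,0],"twist":0},{"gripper":5,"travel":[0,0,0],"twist":0},{"gripper":0,"travel":[0,0,0],"twist":0},{"gripper":0,"travel":[0,0,0],"twist":0},{"gripper":0,"travel":[0,0,0],"twist":0}]' 45
```

```text
time_s: 14.17
ee_pos: [532.8, -32.0, 243.8]
ee_rot: [-179.9, -0.2, 135.7]
force: [0.6, 0.7, 0.1]
gripper_width: 91.0
time_s: 14.58
ee_pos: [534.4, -31.2, 246.4]
ee_rot: [179.9, 0.1, 135.8]
force: [1.7, 0.3, -0.1]
gripper_width: 60.9
time_s: 15.0
ee_pos: [534.2, -31.1, 245.5]
ee_rot: [180.0, -0.0, 135.9]
force: [0.5, 0.3, -0.4]
gripper_width: 27.4
time_s: 15.42
ee_pos: [534.3, -31.1, 245.4]
ee_rot: [180.0, 0.0, 135.9]
force: [1.5, -0.0, 0.2]
gripper_width: 19.8
```

Gripped at 19.8 mm. I'll lift gently by 100 mm.

```bash

python3 -m handwheel '[{"gripper":0,"travel":[0,0,0],"twist":0},{"gripper":0,"travel":[0,0,-0.001],"twist":0},{"gripper":0,"travel":[0,0,-0.002],"twist":0},{"gripper":0,"travel":[0,0,-0.003],"twist":0},{"gripper":0,"travel":[0,0,-0.004],"twist":0}]' 45
python3 -m handwheel '[{"gripper":0,"travel":[0,0,-0.005],"twist":0},{"gripper":0,"travel":[0,0,-0.005],"twist":0},{"gripper":0,"travel":[0,0,-0.005],"twist":0},{"gripper":0,"travel":[0,0,-0.005],"twist":0},{"gripper":0,"travel":[0,0,-0.005],"twist":0}]'
python3 -c "
from h import *
f=env.grab_frame('wrist');s=env.state();print(s['force'],s['torque'],s['gripper_width'],s['ee_rot'])
for n in('handle_grip','module_center','pocket_floor'):
  for r in env.pinpoint('wrist',n): print(n,round(r['confidence'],2),r['uv'])
"
```

```text
time_s: 15.83
ee_pos: [533.8, -31.2, 255.0]
ee_rot: [-179.9, -0.1, 135.8]
force: [0.6, 0.3, -5.2]
gripper_width: 19.8
time_s: 16.25
ee_pos: [534.2, -31.2, 281.1]
ee_rot: [180.0, 0.0, 135.9]
force: [0.4, -0.7, -5.6]
gripper_width: 19.7
[ 1.46031473  0.30724508 -4.90057646] [-0.09276982  0.02386177  0.01034848] 19.662915243115194 [1.79914412e+02 9.52640446e-02 1.35847753e+02]
handle_grip 0.86 [277.7, 275.4]
module_center 0.88 [179.2, 240.3]
```

```bash

python3 -m handwheel '[{"gripper":0,"travel":[0,0,-0.006],"twist":0},{"gripper":0,"travel":[0,0,-0.006],"twist":0},{"gripper":0,"travel":[0,0,-0.006],"twist":0},{"gripper":0,"travel":[0,0,-0.006],"twist":0},{"gripper":0,"travel":[0,0,-0.006],"twist":0}]'
python3 -m handwheel '[{"gripper":0,"travel":[0,0,-0.006],"twist":0},{"gripper":0,"travel":[0,0,-0.006],"twist":0},{"gripper":0,"travel":[0,0,-0.006],"twist":0},{"gripper":0,"travel":[0,0,-0.006],"twist":0},{"gripper":0,"travel":[0,0,-0.005],"twist":0}]'
python3 -m handwheel '[{"gripper":0,"travel":[0,0,-0.003],"twist":0},{"gripper":0,"travel":[0,0,-0.002],"twist":0},{"gripper":0,"travel":[0,0,-0.001],"twist":0},{"gripper":0,"travel":[0,0,0],"twist":0},{"gripper":0,"travel":[0,0,0],"twist":0}]'
python3 -m handwheel '[{"gripper":0,"travel":[0,0,0],"twist":0},{"gripper":0,"travel":[0,0,0],"twist":0},{"gripper":0,"travel":[0,0,0],"twist":0},{"gripper":0,"travel":[0,0,0],"twist":0},{"gripper":0,"travel":[0,0,0],"twist":0}]'
python3 - <<'E'
from h import *
s=env.state();h=s["ee_pos"][2]-172;yaw=np.radians(s["ee_rot"][2]);X=np.array([np.cos(yaw),np.sin(yaw)]);Y=np.array([np.sin(yaw),-np.cos(yaw)]);t=s["ee_pos"][:2];b=h-73
print(s["ee_pos"],s["ee_rot"],s["force"],s["torque"],s["gripper_width"])
for c in("wrist","scene"):
  f=env.grab_frame(c)
  for n,z in(("handle_grip",73),("module_center",22),("pocket_floor",6),("carrier",0),("adapter",0),("mug",0),("meter",0)):
    for r in env.pinpoint(c,n)[:2]:
      p=at(f,r["uv"],z+(b if z or n=="carrier" else 0));print(c,n,round(r["confidence"],2),np.round(r["uv"]),"world",p.round(),"tool xy",np.round([X@(p[:2]-t),Y@(p[:2]-t)],1))
  for n in("carrier","module"):
    for r in env.trace(c,n)[:1]+[]: print(c,n,r["confidence"],[np.round(v,1) for v in outline(f,r["pixels"],b+6)])
# bolts: expected level projections of plate corners in wrist view vs brightness edges
f=env.grab_frame("wrist");g=cv2.cvtColor(f["frame"],cv2.COLOR_RGB2GRAY).astype(float)
hsv=cv2.cvtColor(f["frame"],cv2.COLOR_RGB2HSV)
bx=(hsv[...,1]<70)&(hsv[...,2]>70)
for x,lab in((-1,"batt side"),(1,"pocket side")):
    # carrier +x is tool -y; far plate edge is tool +x 60
    for off in(105,50,90):
        best=None;vals=[]
        for u in np.arange(30,90,1.0):
            q=np.round(proj(f,[*(t+X*u-Y*off*x),b+6])).astype(int)
            vals.append(bool(bx[q[1],q[0]]) if 0<=q[0]<560 and 0<=q[1]<420 else None)
        print(lab,off,"plate far edge at",[30+i for i in range(1,60) if vals[i-1] and not vals[i]][-1:])
E
```

```text
time_s: 16.87
ee_pos: [534.2, -31.2, 311.3]
ee_rot: [180.0, 0.0, 135.8]
force: [-0.4, 0.5, -4.8]
gripper_width: 19.9
time_s: 17.28
ee_pos: [534.2, -31.2, 340.2]
ee_rot: [180.0, 0.0, 135.8]
force: [-0.2, -0.5, -4.9]
gripper_width: 20.1
time_s: 17.7
ee_pos: [534.1, -31.2, 345.2]
ee_rot: [-180.0, -0.0, 135.9]
force: [-0.5, 0.2, -5.7]
gripper_width: 19.9
time_s: 18.12
ee_pos: [534.2, -31.2, 345.3]
ee_rot: [-180.0, -0.0, 135.8]
force: [0.5, -0.5, -6.0]
gripper_width: 19.4
[534.16781484 -31.1606162  345.33770515] [-1.79996895e+02 -1.21984947e-02  1.35847712e+02] [ 0.51863631 -0.53362123 -6.03382957] [-0.04175755  0.09294052  0.0006507 ] 19.44153678975872
wrist handle_grip 0.59 [280. 277.] world [535. -32. 173.] tool xy [-1.4  0.3]
wrist module_center 0.56 [180. 242.] world [485. -83. 122.] tool xy [ -1.1 -71.4]
wrist carrier 0.82 [281. 228.] world [534. -29. 100.] tool xy [1.7 1.8]
wrist carrier 0.75 [277. 277.] world [563. -61. 100.] tool xy [-41.6  -1.3]
wrist adapter 0.77 [ 84. 318.] world [ 476. -316.    0.] tool xy [-156.6 -245. ]
wrist carrier 0.73 [array([531. , -30.3]), array([238.
[... 505 characters left out ...]
6]
scene adapter 0.23 [253. 177.] world [ 389. -123.    0.] tool xy [  40.  -166.7]
scene mug 0.83 [355. 318.] world [732. 306.   0.] tool xy [ 92.6 379.5]
scene meter 0.68 [158. 246.] world [ 722. -271.    0.] tool xy [-301.3  -41.3]
scene meter 0.41 [255. 179.] world [ 393. -116.    0.] tool xy [  41.6 -159.2]
scene carrier 0.59 [array([535.3, -28.4]), array([247., 126.]), np.float64(45.6)]
scene module 0.78 [array([444.1, 195.4]), array([74.5, 48.7]), np.float64(72.2)]
batt side 105 plate far edge at [60]
batt side 50 plate far edge at [60]
batt side 90 plate far edge at [60]
pocket side 105 plate far edge at [60]
pocket side 50 plate far edge at [60]
pocket side 90 plate far edge at [61]
```

```bash
python3 -c "
from workcell import env
print(env.job_done());s=env.state();print(s['time_s'],s['ee_pos'],s['gripper_width'],s['force'])"
```

```text
the job is handed in; nothing more can be done
None
the job is handed in; nothing more can be done
```

The grey sensor module is in the carrier's pocket, window up. The carrier is held by its bar handle about 100 mm above the bench, and I handed the job in at about 18 s. The hand-in gives no verdict.

- **Module:** I chose the grey one over the green, brown and pink look-alikes and lowered it onto the pocket floor before opening the fingers. A picture after release showed it inside all four corner walls. At the top, the network placed it within about 1.5 mm of where a seated module should be.
- **Carrier:** The grip was steady at about 19.5–20 mm on the 20 mm bar, and the measured load was about 5–6 N. The plate's far edge read 60–61 mm from the handle at both ends, where 60 mm is expected, so it hangs level.
- **Bystanders:** The scene network put the mug and meter within its scatter of their starting places. The wrist view put the adapter at (476, −316), unchanged.

**Readings that disagreed:**
- The scene camera placed the adapter 10–15 mm off. It also gave weak false hits for the adapter and meter near the carrier.
- It found only modules standing on the bench, not the one in the pocket.
- One of two wrist readings of the carrier origin was about 40 mm off.

After the lift I relied on measured values only, because I had used up the picture views.

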